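# Hook the model tray out of the rack

### The arm

A 7-joint arm with a two-finger parallel gripper is mounted at the origin on the work surface. World frame = base frame: x ahead of the robot, y to its left, z up, the work surface at z = 0. Lengths are in m, angles in rad, forces in N, time in s.
With the tool pointing down it reaches from about 0.4 to 0.85 m from the base axis. Payload 10.4 kg.
Tool frame: the origin (TCP) lies on the front face of the gripper's body, between the roots of the fingers; the fingertips stand 73 mm ahead of it and the grasp point (between the pads) lies 54 mm ahead of it (ctrl.tip_reach is the distance from the TCP to the fingertips, in m); x points along the fingers, y is the direction in which the jaws open and shut, and the axes are right-handed (so a half turn about x gives the same grasp; the last joint's range is limited). The gripper opens to 85 mm and grips with 20 to 120 N. Pads are 22 mm wide; open, the fingers measure 114 mm over their backs; the gripper's body (76 mm by 85 mm) begins 54 mm behind the grasp point. The pads swing forward as they close: fully open they stand 13 mm farther back than shut.
Start: joints at [1.124, 0.332, -0.065, 1.46, 0.022, 1.35, -0.088], TCP at [0.257, -0.57, 0.304] pointing down, gripper open.
Joint ranges: [-2.6, 2.6], [-0.5, 2.12], [-1.47, 1.34], [0.16, 2.42], [-1.27, 4.41], [0.06, 2.06], [-2.6, 2.6]. Speed limits (rad/s): [2.22, 2.22, 2.79, 2.79, 3.14, 3.14, 3.14].

### API

Orientations are given as [roll, pitch, yaw] about the fixed x, y, z axes, in that order (R = Rz(yaw) Ry(pitch) Rx(roll)).
In Python, from bench import ctrl gives the robot as it stands. The module is installed in compiled form; this text tells all that it offers.
- The arm moves only by the tool arm_command, never from a script. Its arguments are lists of equal length, an entry for each row: "slide": the shift along the tool's x, y, z normalised to -1 to 1, where 1 is 500 mm, a list of three; "angular": the turn, a rotation vector about the tool's x, y, z normalised to -1 to 1, where 1 is 90 degrees, a list of three; "grip": the opening, from -1 (shut) to 1 (fully open). A call has exactly 8 rows; each row is the pose to reach, as a shift and turn from the pose commanded when the call began, along the tool's axes at that moment; what a row does not reach only later rows make up. A row lasts 1/10 s, in which the tool goes at most 50 mm and 8.59 degrees, less where a joint would pass 70% of its speed; a pose out of reach is approached as far as the arm can. A call with a number of a shift or a turn outside -1 to 1 is refused whole. A call with a gripper value outside its range is refused whole. The fingers move at their own pace and stop on an object; "grip_force" is the grip in N (left out, the last holds). Time passes only in rows, so rows that repeat a pose let the fingers close, or fill a call up. It gives the time, the measured TCP pose, the force and the opening at its end, in the units of the state.
- ctrl.read_state(): the state, without advancing time (a new reading comes with each control period).
- ctrl.capture(name): name is "scene" or "top"; returns the picture (400x640x3 uint8, red, green, blue); there is no depth.
- ctrl.camera_info(name): a dict with "fx", "fy", "cx", "cy" (pixels), "R" (3x3) and "t" (3): a world point X has camera coordinates R X + t. Camera axes: x right, y down, z forward; pixel columns grow to the right and rows downward; lengths in m; the calibration is good to about 2 mm. A picture is of the moment at which its call begins. camera_info takes no time and is no camera call.
- ctrl.sign_off(): hands the job in, once; it reports no verdict.
Trained networks look in the newest picture that a camera, given by its name, has taken for a name from the list of things; names that differ only in an ending like _2 or _b are one class to them, and where a whole thing is asked for, a point or a joint stands for the part that bears it (a point fixed in the world has none). Each returns a list of dicts, best first, with "p" (0 to 1); they miss things now and then, are a little off and sometimes report something else, mostly with a low value. They report only what shows in the picture. A call takes as long as a camera call. They do not tell look-alikes from the thing itself.
- ctrl.silhouettes(camera, thing): "pixels" (400x640 bool, what is visible of it) and "bbox" ([left, top, right, bottom] in pixels, round what is visible of it).
- ctrl.spot_point(camera, thing): "location" ([column, row] in pixels: a listed point, or the origin of a listed thing).
The state is a dict: "t": time; "joint_pos": joint angles; "joint_vel": joint speeds; "joint_torque": joint torques, N m; "tool_pos": TCP position; "tool_rot": TCP orientation; "force": force on the tool from outside, world axes, zero at the start; "moment": the same for the moment, N m; "grip_width": opening from 0.0 (shut) to 1.0 (fully open).
Only numpy, scipy, OpenCV 4.12 (cv2) and the standard library are available. Lean on these libraries where they do the work, as an engineer would, in place of code of your own. Each camera call takes 0.05 s, during which the arm holds its last target.

### The job

Pick up the wooden-handled pull hook, lower its tip into the screw eye on the front of the model tray parked under the wire deck, and gently draw the tray out along its rails until you feel it pressed home, snug and square, against the two rail buffers: a light steady pull, no yanking. Touch the tray with the hook only, keep its model standing in it and leave everything else where it is; then unhook, leave the tray resting against the buffers and lay the pull hook down on the bench, clear of the rack.

Things in the scene. Friction and masses are not known exactly. Their poses are not given: they have to be found in the camera images.
- hook: Pull hook. Pale wood block handle 110 x 24 wide x 34 high (mm) standing on its flat underside; from its front (+x) a 6 mm steel rod, centre line 26.5 above the underside, runs to x = 210 and is bent square down, 22 mm of tip clear below the rod. Origin: middle of the handle's underside; x to the tip, y across the flat faces to grip, z up. 150 g, balances about 30 mm ahead of the origin.
- hook_tip (a point): Lowest end of the hook's bent tip (6 mm round, rounded end), at (210, 0, 1) mm in the hook's frame, so it just clears the bench when the handle stands on it.
- tray: Plywood model tray, 110 deep (x) x 160 wide (y) x 30 high, 8 mm rim, loose on the rack's runner board. 0.4 kg plus the 0.2 kg model (each may be 30 % lighter or heavier): dragging takes 2 to 6 N. Origin: middle of its underside; front faces -x, the way it is drawn out; z up.
- eye (a point): Centre of the screw eye on the tray's front, at (-79, 0, 24) mm in the tray's frame: a closed steel ring lying level (hole seen from above), hole 18 mm across, outside 26, wire 4 thick, on a short stem, 24 above the runner board. Only glued in: a pull of over 20 N tears it out.
- rack: Low model rack, fixed. White runner board 12 thick, x = -185 to 205, 236 wide; two guide rails on it 14 high, inner faces at y = +-83 (3 mm play each side of the tray); over x = 0 to 205 a wire deck on 4 posts, underside 114 above the bench. Origin: on the bench under the middle of the deck's front edge (the mouth). The tray is drawn out to -x; its parked eye is 25 to 45 inside the mouth.
- stops: Two black rail clamps, fixed 138 to 150 mm in front of the mouth, 46 to 82 either side of the middle (hook and eye pass between), 22 high. From each a rubber buffer on a steel stem points at the tray, both alike, screwed out by an unmeasured 10 to 35 mm; pressed, they yield 4 mm at 1 N, then go solid; 20 N bends them. Origin: on the board between the clamps' tray-side faces; axes as the rack.
- model: Terracotta-coloured model of a row of houses, 70 x 116 x about 40 mm, loose in the tray. Origin: middle of its underside.
- bridge_block: Bystander: black channel-shaped model with a pale wooden bridge, 110 x 90 x 50 mm, loose. Origin under its middle.
- pale_block: Bystander: black channel-shaped model with pale foam blocks on it, 110 x 90 x 70 mm, loose. Origin under its middle.
- slab_model: Bystander: terracotta-coloured house-row slab, 70 x 80 x 32 mm, loose on the bench near the robot's base. Origin under its middle.
- glue: Bystander: white glue bottle, 48 mm across, 130 high, loose. Origin under its middle.
- rule: Bystander: flat steel rule, 220 x 28 x 4 mm, loose on the bench. Origin under its middle.
- massing: Bystander: small white foam massing model, 60 x 60 x 56 mm, loose. Origin under its middle.
- cup: Bystander: dark metal pencil cup, 66 mm across, 95 high with pencils to 160, loose. Origin under its middle.
- deck_model: Bystander: white foam model, 70 x 150 x about 48 mm, loose on the rear of the rack's wire deck. Origin under its middle.
Things that resemble listed ones, but are neither listed nor needed, are in the scene too. What is shaped like the model but blue is not meant.

How it is judged:
By the outcome, as a careful person would: the job done as asked, in the order asked, and still so for the second after the job is handed in, with the robot touching nothing.
It also fails if it takes over 64 s, if anything falls off the work surface, if the arm or the gripper's body presses on something with over 40 N, if the wrist force passes 120 N, or if a joint passes its speed limit or range.

## Working session

There is one attempt and no reset: what is moved stays moved. The work goes in short steps, Python scripts to look and compute and a tool call to move; the robot and the scene stay as the last step left them, time stands still between calls to the robot, and variables do not carry over. Pictures are saved under pics/ and viewed, and the job is handed in when it is done.

Besides the shell and the picture viewer there is one more tool, called after "Call:" as name(argument=value, ...) on one line, values as JSON. arm_command: Moves the arm, as the interface text tells. Scaled input: -1 to 1 covers 500 mm each way for a shift and 90 degrees each way for a turn. Its arguments: {"type":"object","properties":{"slide":{"type":"array","items":{"type":"array","items":{"type":"number","minimum":-1,"maximum":1}}},"angular":{"type":"array","items":{"type":"array","items":{"type":"number","minimum":-1,"maximum":1}}},"grip":{"type":"array","items":{"type":"number"}},"grip_force":{"type":"number"}},"required":["slide","angular","grip"]}

```bash
ls; mkdir -p pics
python3 - <<'E'
from bench import ctrl
import cv2,numpy as np
s=ctrl.read_state()
for k,v in s.items(): print(k,np.round(v,4))
for n in ("scene","top"):
    im=ctrl.capture(n); cv2.imwrite(f"pics/{n}0.png",im[:,:,::-1])
    ci=ctrl.camera_info(n); print(n,ci)
E
```

```text
pics
t 0.0
joint_pos [ 1.1244  0.3329 -0.0647  1.4609  0.0216  1.3499 -0.0885]
joint_vel [-0.0012  0.0003 -0.0003  0.0009 -0.0017 -0.0022 -0.0003]
joint_torque [-3.00000e-04 -6.25443e+01  4.90000e-02 -3.91613e+01  1.63000e-02
  9.50000e-03 -0.00000e+00]
tool_pos [ 0.2569 -0.5695  0.3031]
tool_rot [-1.5303  1.5694  2.0351]
force [ 1.3445 -0.6876 -0.3221]
moment [-0.0215 -0.0154 -0.0242]
grip_width 0.9984
scene {'fx': 473.77414640723845, 'fy': 473.77414640723845, 'cx': 323.5951044482703, 'cy': 206.92376631872935, 'R': array([[-0.7665658 ,  0.64211573, -0.00801622],
       [ 0.40184924,  0.469921  , -0.78593348],
       [-0.50089326, -0.60569104, -0.61825909]]), 't': array([ 0.4564449 , -0.11136624,  1.94513821])}
top {'fx': 377.49115259377805, 'fy': 377.49115259377805, 'cx': 318.9853566358381, 'cy': 203.7524444405032, 'R': array([[ 0.02822634, -0.99954316,  0.01080489],
       [-0.98766461, -0.02955312, -0.15377007],
       [ 0.15401914, -0.00633124, -0.98804758]]), 't': array([-0.09394626,  0.55294463,  1.31275532])}
```

View pics/scene0.png

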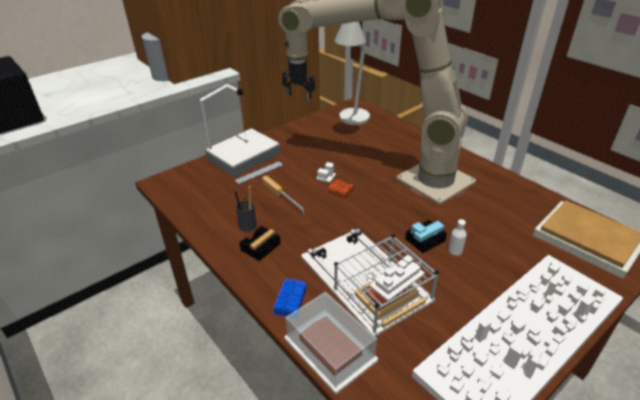

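View pics/top0.png

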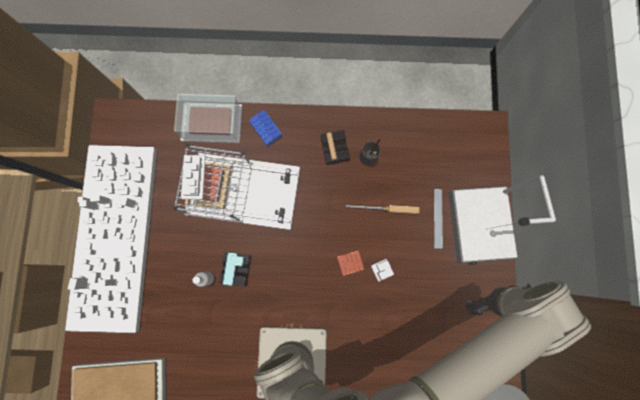

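```bash
cat > h.py <<'E'
from bench import ctrl
import cv2,numpy as np
from scipy.spatial.transform import Rotation as Ro
CI={n:ctrl.camera_info(n) for n in ("scene","top")}
def proj(n,X):
    c=CI[n]; X=np.atleast_2d(X); p=X@c["R"].T+c["t"]
    return np.c_[c["fx"]*p[:,0]/p[:,2]+c["cx"],c["fy"]*p[:,1]/p[:,2]+c["cy"]]
def back(n,px,z):
    c=CI[n]; px=np.atleast_2d(px).astype(float)
    d=np.c_[(px[:,0]-c["cx"])/c["fx"],(px[:,1]-c["cy"])/c["fy"],np.ones(len(px))]@c["R"]
    o=-c["R"].T@c["t"]; z=np.broadcast_to(z,len(px))
    return o+d*((z-o[2])/d[:,2])[:,None]
def tri(a,b):
    A=[];B=[]
    for n,px in (("scene",a),("top",b)):
        c=CI[n]
        for i,f,cc in ((0,"fx","cx"),(1,"fy","cy")):
            u=(px[i]-c[cc])/c[f]
            A.append(c["R"][i]-u*c["R"][2]); B.append(u*c["t"][2]-c["t"][i])
    return np.linalg.lstsq(np.array(A),np.array(B),rcond=None)[0]
E
python3 - <<'E'
from h import *
for th in ("hook","hook_tip","tray","eye","rack","stops"):
    for n in ("scene","top"):
        r=ctrl.spot_point(n,th)
        print(th,n,[(np.round(q["location"],1).tolist(),round(q["p"],2)) for q in r[:3]])
print(ctrl.read_state()["t"])
E
```

```text
hook scene [([269.8, 189.5], 0.61)]
hook top [([400.8, 208.2], 0.51), ([333.8, 153.1], 0.21)]
hook_tip scene [([303.3, 213.7], 0.68)]
hook_tip top [([345.6, 205.8], 0.85)]
tray scene [([386.3, 297.6], 0.73), ([369.4, 274.0], 0.28)]
tray top [([213.3, 188.7], 0.65)]
eye scene [([372.3, 273.1], 0.75), ([454.0, 251.6], 0.17)]
eye top [([233.6, 188.4], 0.75)]
rack scene [([365.8, 276.9], 0.76)]
rack top [([244.9, 191.7], 0.68), ([209.2, 187.8], 0.2)]
stops scene [([341.7, 248.9], 0.59)]
stops top [([285.5, 195.7], 0.55)]
0.7
```

Run:
```python
from h import *
P=lambda th:None
pts={"hook":((269.8,189.5),(400.8,208.2)),"tip":((303.3,213.7),(345.6,205.8)),"tray":((386.3,297.6),(213.3,188.7)),"eye":((372.3,273.1),(233.6,188.4)),"rack":((365.8,276.9),(244.9,191.7)),"stops":((341.7,248.9),(285.5,195.7))}
for k,(a,b) in pts.items():
    X=tri(a,b); print(k,np.round(X,4),"top@z",[np.round(back("top",b,z)[0,:2],4) for z in (0,.012,.036)], np.round(proj("scene",X)-a,1))
s=cv2.imread("pics/scene0.png"); t=cv2.imread("pics/top0.png")
cv2.imwrite("pics/c1.png",cv2.resize(t[140:240,165:305],None,fx=5.6,fy=5.6,interpolation=cv2.INTER_CUBIC))
cv2.imwrite("pics/c2.png",cv2.resize(t[180:240,330:450],None,fx=6.5,fy=6.5,interpolation=cv2.INTER_CUBIC))
cv2.imwrite("pics/c3.png",cv2.resize(s[220:340,290:450],None,fx=5,fy=5,interpolation=cv2.INTER_CUBIC))
```

```text
hook [ 0.555  -0.3822  0.002 ] top@z [array([ 0.5546, -0.382 ]), array([ 0.5528, -0.3793]), array([ 0.5492, -0.3739])] [[0.2 0.1]]
tip [ 0.5537 -0.1738  0.0061] top@z [array([ 0.5575, -0.177 ]), array([ 0.5556, -0.176 ]), array([ 0.552 , -0.1742])] [[-1.  -0.2]]
tray [0.6072 0.3145 0.0041] top@z [array([0.6071, 0.3165]), array([0.6048, 0.3131]), array([0.6003, 0.3064])] [[0.4 0. ]]
eye [0.5993 0.2347 0.0429] top@z [array([0.6105, 0.2413]), array([0.6082, 0.2386]), array([0.6036, 0.2332])] [[-1.4 -0.1]]
rack [ 0.5957  0.203  -0.002 ] top@z [array([0.5993, 0.1986]), array([0.5971, 0.1962]), array([0.5927, 0.1916])] [[-1.8 -0.1]]
stops [0.5783 0.0558 0.0068] top@z [array([0.5887, 0.0472]), array([0.5866, 0.0461]), array([0.5824, 0.0441])] [[-3.8 -0.4]]
```

View pics/c1.png

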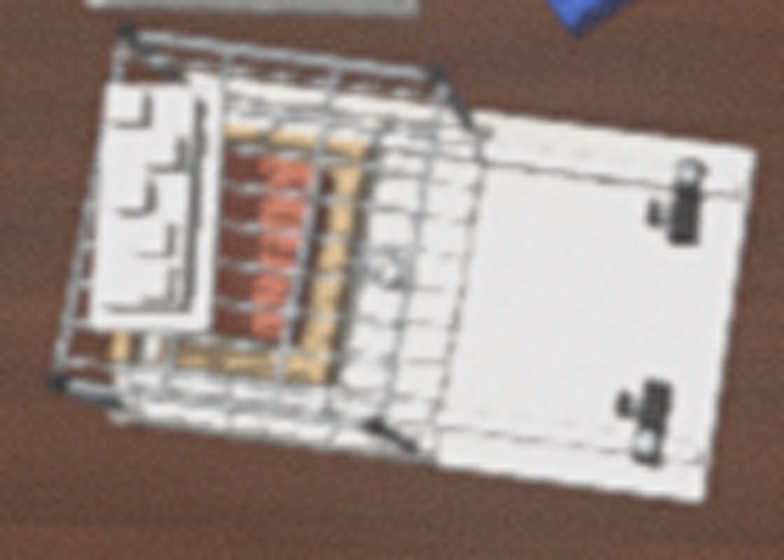

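View pics/c2.png

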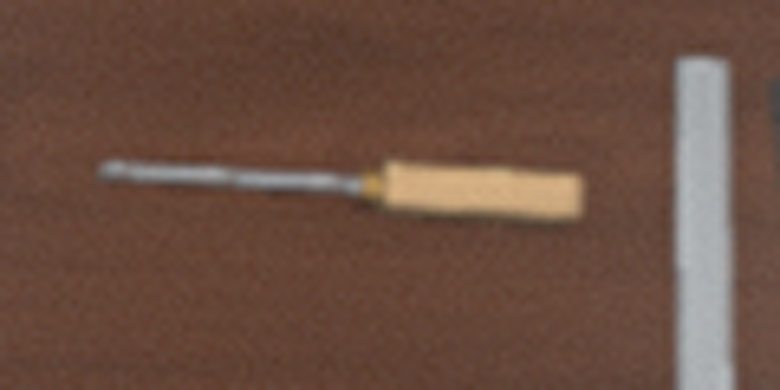

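View pics/c3.png

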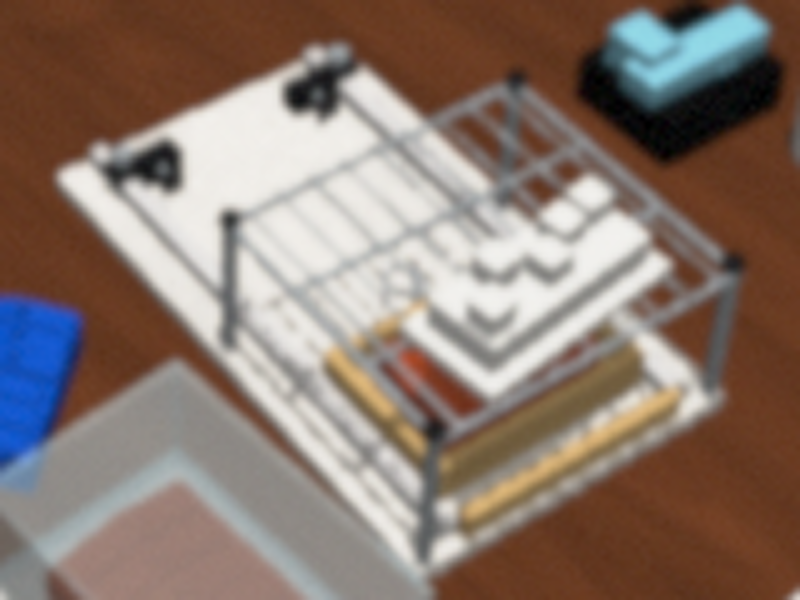

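```bash
cat >> h.py <<'E'
def Rz(a): return np.array([[np.cos(a),-np.sin(a),0],[np.sin(a),np.cos(a),0],[0,0,1]])
E
python3 - <<'E'
from h import *
from scipy.optimize import least_squares
T=lambda x,y:(165+x/5.6-.4,140+y/5.6-.4); S=lambda x,y:(290+x/5-.4,220+y/5-.4)
obs=[("top",T(755,150),(-.185,-.118,.012)),("top",T(703,500),(-.185,.118,.012)),
("scene",S(60,178),(-.185,-.118,.012)),("scene",S(428,575),(.205,-.118,.012)),("scene",S(722,397),(.205,.118,.012)),("top",T(110,420),(.205,.118,.012))]
def f(p):
    X=np.array([o[2] for o in obs])@Rz(p[2]).T+[p[0],p[1],0]
    return np.concatenate([proj(o[0],x)[0]-o[1] for o,x in zip(obs,X)])
r=least_squares(f,[.595,.2,1.5]); print(r.x, np.rad2deg(r.x[2])); print(r.fun.reshape(-1,2).round(1))
p=r.x;R=Rz(p[2])
t=cv2.imread("pics/top0.png");s=cv2.imread("pics/scene0.png")
def draw(n,im,k,o):
    im=cv2.resize(im,None,fx=k,fy=k,interpolation=cv2.INTER_CUBIC)
    def L(a,b,c):
        q=proj(n,np.array([a,b])@R.T+[p[0],p[1],0])
        q=((q+.5)*k).astype(int); cv2.line(im,tuple(map(int,q[0])),tuple(map(int,q[1])),c,1)
    Z=.012
    for a,b in [((-.185,-.118,Z),(-.185,.118,Z)),((-.185,-.118,Z),(.205,-.118,Z)),((-.185,.118,Z),(.205,.118,Z)),((.205,-.118,Z),(.205,.118,Z))]: L(a,b,(0,0,255))
    for sg in(1,-1): L((-.185,sg*.083,Z+.014),(.205,sg*.083,Z+.014),(0,255,0))
    L((0,-.118,.114),(0,.118,.114),(255,0,0)); L((0,0,Z),(-.185,0,Z),(255,0,255))
    L((-.138,-.082,.034),(-.138,-.046,.034),(255,255,0));L((-.138,.082,.034),(-.138,.046,.034),(255,255,0))
    x0,y0,x1,y1=[int(v*k) for v in o]; return im[y0:y1,x0:x1]
cv2.imwrite("pics/d1.png",draw("top",t,5.6,(165,140,305,240)))
cv2.imwrite("pics/d2.png",draw("scene",s,5,(290,220,450,340)))
e=tri(S(403,280),T(388,268)); print("eye",e, "rackframe",R.T@(e-[p[0],p[1],0]))
for z in (.03,.036): 
  for nm,px in (("top",T(388,268)),("top",(233.6,188.4)),("scene",S(403,280)),("scene",(372.3,273.1))):
    b=back(nm,px,z)[0]; print(z,nm,b.round(4),(R.T@(b-[p[0],p[1],0])).round(4))
E
```

```text
[0.59987515 0.19823454 1.47024278] 84.23870633850599
[[-0.9  0.1]
 [-0.5  0.2]
 [-1.2 -0.2]
 [-1.3  0.1]
 [ 0.7 -1. ]
 [-0.7  0.7]]
eye [0.6053192  0.23438927 0.03547201] rackframe [ 0.0365186  -0.00178719  0.03547201]
0.03 top [0.6083 0.2337 0.03  ] [ 0.0361 -0.0048  0.03  ]
0.03 top [0.6048 0.2345 0.03  ] [ 0.0366 -0.0012  0.03  ]
0.03 scene [0.5995 0.2327 0.03  ] [0.0343 0.0039 0.03  ]
0.03 scene [0.5869 0.2293 0.03  ] [0.0296 0.016  0.03  ]
0.036 top [0.6071 0.2324 0.036 ] [ 0.0347 -0.0038  0.036 ]
0.036 top [0.6036 0.2332 0.036 ] [ 0.0351 -0.0002  0.036 ]
0.036 scene [0.6037 0.2366 0.036 ] [0.0386 0.     0.036 ]
0.036 scene [0.5912 0.2332 0.036 ] [0.0339 0.0122 0.036 ]
```

View pics/d1.png

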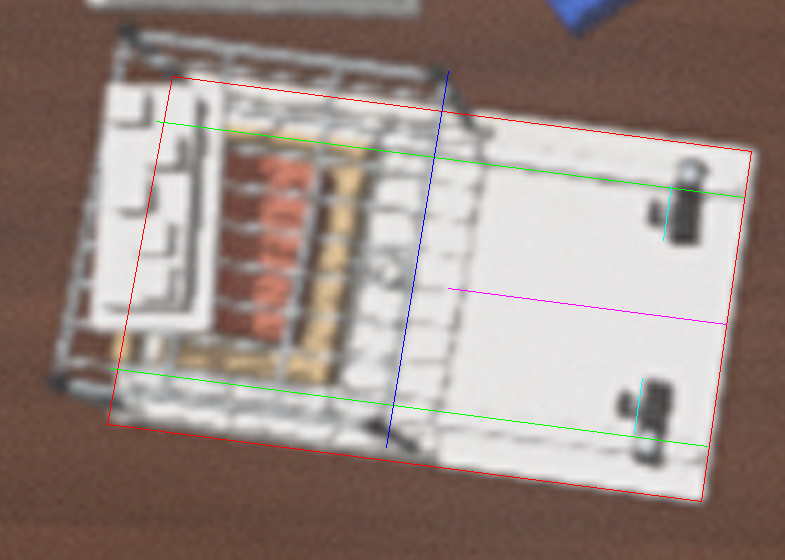

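View pics/d2.png

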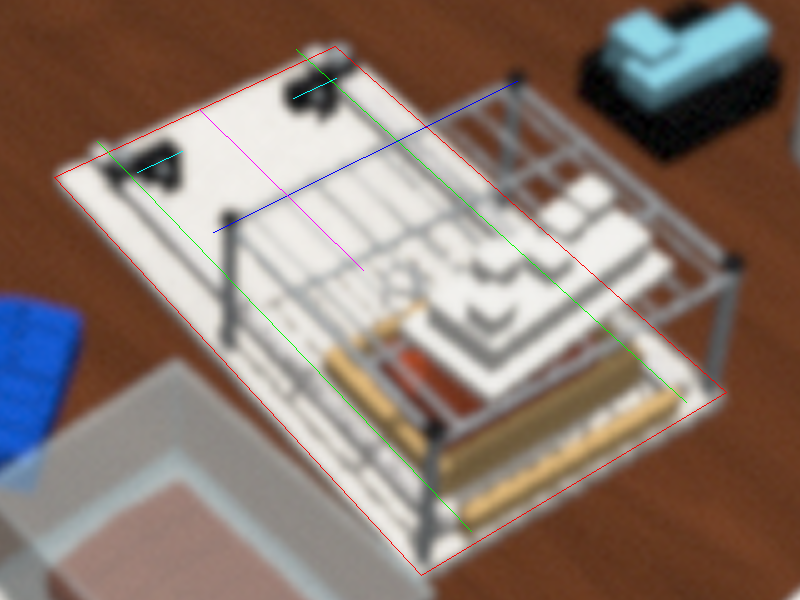

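Run:
```python
from h import *
from scipy.optimize import minimize
for n in CI: print(n,"campos",(-CI[n]["R"].T@CI[n]["t"]).round(3))
st=ctrl.read_state(); R=Ro.from_euler("xyz",st["tool_rot"]).as_matrix(); print(R.round(3))
sil={}
for n in ("scene","top"):
    r=ctrl.silhouettes(n,"hook"); print(n,[(q["bbox"],round(q["p"],2),int(q["pixels"].sum())) for q in r]); sil[n]=r[0]["pixels"]; np.save(f"sil_{n}.npy",sil[n])
K=4
def box(x0,x1,y,z0,z1): return np.array([[x,s*y,z] for x in(x0,x1) for s in(1,-1) for z in(z0,z1)])
parts=[box(-.055,.055,.012,0,.034),box(.055,.213,.003,.0235,.0295),box(.207,.213,.003,.001,.0265)]
def mask(n,p):
    m=np.zeros((400*K,640*K),np.uint8)
    for b in parts:
        q=proj(n,b@Rz(p[2]).T+[p[0],p[1],0]); h=cv2.convexHull(((q+.5)*K).astype(np.float32)).astype(np.int32)
        cv2.fillConvexPoly(m,h,255)
    return cv2.resize(m,(640,400),interpolation=cv2.INTER_AREA)/255.
def cost(p,ns=("scene","top")):
    c=0
    for n in ns:
        m=cv2.GaussianBlur(mask(n,p),(0,0),.8); s=cv2.GaussianBlur(sil[n].astype(float),(0,0),.8); c+=((m-s)**2).sum()
    return c
for ns in (("scene","top"),("top",),("scene",)):
    r=min((minimize(cost,[.552,-.378,a],args=(ns,),method="Nelder-Mead",options=dict(initial_simplex=[[.552,-.378,a],[.560,-.378,a],[.552,-.370,a],[.552,-.378,a+.04]])) for a in (1.55,1.6)),key=lambda r:r.fun)
    print(ns,r.x.round(4),np.rad2deg(r.x[2]).round(2),round(r.fun,2))
    p=r.x; print("tip",(Rz(p[2])@[.21,0,0]+[p[0],p[1],0]).round(4))
```

```text
scene campos [1.369 0.937 1.119]
top campos [ 0.347 -0.069  1.383]
[[ 0.     0.411 -0.912]
 [-0.    -0.912 -0.411]
 [-1.     0.    -0.   ]]
scene [([261.3, 176.2, 286.1, 194.8], 0.53, 213)]
top [([345.0, 204.6, 416.9, 213.2], 0.74, 276)]
('scene', 'top') [ 0.5466 -0.3822  1.5299] 87.66 87.85
tip [ 0.5552 -0.1724  0.    ]
('top',) [ 0.5482 -0.3806  1.5424] 88.37 29.38
tip [ 0.5542 -0.1707  0.    ]
('scene',) [ 0.5431 -0.3851  1.583 ] 90.7 46.57
tip [ 0.5406 -0.1751  0.    ]
```

```bash
cat >> h.py <<'E'
def Rt(yaw): # tool down, hook/rack yaw -> tool y = -hook y
    h=Rz(yaw); return np.c_[[0,0,-1],-h[:,1],np.cross([0,0,-1],-h[:,1])]
def cmd(R0,p0,R1,p1):
    print("slide",(R0.T@(np.array(p1)-p0)/.5).round(4),"ang",(Ro.from_matrix(R0.T@R1).as_rotvec()/(np.pi/2)).round(4))
def cur():
    s=ctrl.read_state(); return Ro.from_euler("xyz",s["tool_rot"]).as_matrix(),np.array(s["tool_pos"]),s
E
python3 - <<'E'
from h import *
R0,p0,s=cur(); cmd(R0,p0,Rt(1.542),[.549,-.353,.20])
E
```

```text
slide [ 0.2079 -0.155  -0.7105] ang [-7.119e-01  0.000e+00 -1.000e-04]
```

Call:
arm_command(slide=[[0, -0.02, -0.09], [0, -0.04, -0.18], [0.03, -0.06, -0.27], [0.06, -0.08, -0.36], [0.1, -0.1, -0.45], [0.13, -0.12, -0.54], [0.17, -0.14, -0.63], [0.208, -0.155, -0.7105]], angular=[[-0.09, 0, 0], [-0.18, 0, 0], [-0.27, 0, 0], [-0.36, 0, 0], [-0.45, 0, 0], [-0.54, 0, 0], [-0.63, 0, 0], [-0.712, 0, 0]], grip=[0, 0, 0, 0, 0, 0, 0, 0], grip_force=50)

```text
t: 1.6
tool_pos: [0.5507, -0.3511, 0.1995]
tool_rot: [1.601, 1.57, 0.008]
force: [0.1, -1.2, 0.4]
grip_width: 0.503
```

Run:
```python
from h import *
R0,p0,s=cur(); print(p0,s["t"],s["grip_width"],s["force"],s["joint_pos"].round(3) if hasattr(s["joint_pos"],"round") else s["joint_pos"]); cmd(R0,p0,Rt(1.542),[.549,-.353,.079])
t=ctrl.capture("top");c=ctrl.capture("scene")
cv2.imwrite("pics/e.png",np.hstack([cv2.resize(t[150:270,310:450,::-1],None,fx=2.8,fy=2.8),cv2.resize(c[100:220,220:360,::-1],None,fx=2.8,fy=2.8)]))
```

```text
[ 0.55072116 -0.35114593  0.1994894 ] 1.6 0.5033853385953665 [ 0.07769291 -1.20679299  0.35692487] [ 0.776  0.492 -0.375  1.49   0.187  1.195  0.351]
slide [ 0.241  -0.0036  0.0038] ang [ 0.0043 -0.     -0.0005]
```

View pics/e.png

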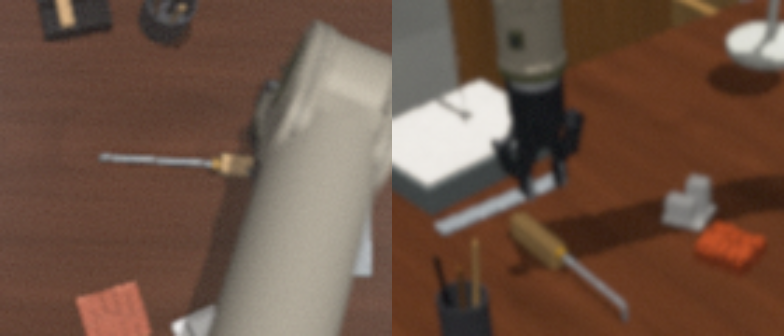

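Call:
arm_command(slide=[[0.05, -0.0036, 0.0038], [0.11, -0.0036, 0.0038], [0.17, -0.0036, 0.0038], [0.21, -0.0036, 0.0038], [0.235, -0.0036, 0.0038], [0.241, -0.0036, 0.0038], [0.241, -0.0036, 0.0038], [0.241, -0.0036, 0.0038]], angular=[[0.0043, 0, 0], [0.0043, 0, 0], [0.0043, 0, 0], [0.0043, 0, 0], [0.0043, 0, 0], [0.0043, 0, 0], [0.0043, 0, 0], [0.0043, 0, 0]], grip=[0.4, 0.4, 0.4, 0.4, 0.4, 0.4, -0.3, -1])

```text
t: 2.5
tool_pos: [0.5478, -0.3552, 0.0808]
tool_rot: [1.025, 1.569, -0.581]
force: [-0.8, -0.6, 0.5]
grip_width: 0.365
```

Call:
arm_command(slide=[[0, 0, 0], [0, 0, 0], [0, 0, 0], [0, 0, 0], [0, 0, 0], [0, 0, 0], [0, 0, 0], [0, 0, 0]], angular=[[0, 0, 0], [0, 0, 0], [0, 0, 0], [0, 0, 0], [0, 0, 0], [0, 0, 0], [0, 0, 0], [0, 0, 0]], grip=[-1, -1, -1, -1, -1, -1, -1, -1])

```text
t: 3.3
tool_pos: [0.5479, -0.3553, 0.081]
tool_rot: [0.998, 1.568, -0.609]
force: [-0.2, -0.4, 7.1]
grip_width: 0.27
```

Run:
```python
from h import *
R0,p0,s=cur(); print(p0,s["tool_rot"],s["t"],s["grip_width"],s["force"])
t=ctrl.capture("top");c=ctrl.capture("scene")
cv2.imwrite("pics/f.png",np.hstack([cv2.resize(t[150:270,310:450,::-1],None,fx=2.8,fy=2.8),cv2.resize(c[130:230,220:340,::-1],None,fx=3.36,fy=3.36)]))
```

```text
[ 0.54785149 -0.35531059  0.08097769] [ 0.99764981  1.56834376 -0.60866651] 3.3 0.26953533634762794 [-0.18590903 -0.41908922  7.12621979]
```

View pics/f.png

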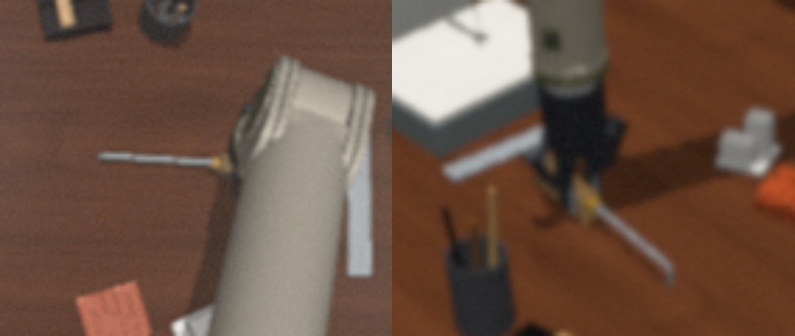

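Call:
arm_command(slide=[[-0.01, 0, 0], [-0.03, 0, 0], [-0.05, 0, 0], [-0.07, 0, 0], [-0.09, 0, 0], [-0.11, 0, 0], [-0.11, 0, 0], [-0.11, 0, 0]], angular=[[0, 0, 0], [0, 0, 0], [0, 0, 0], [0, 0, 0], [0, 0, 0], [0, 0, 0], [0, 0, 0], [0, 0, 0]], grip=[-1, -1, -1, -1, -1, -1, -1, -1])

```text
t: 4.2
tool_pos: [0.5471, -0.3549, 0.1346]
tool_rot: [0.751, 1.57, -0.855]
force: [-0.7, -0.8, -2.7]
grip_width: 0.273
```

Run:
```python
from h import *
R0,p0,s=cur(); print(p0,R0.round(4),s["t"],s["grip_width"],s["force"])
a={}
for n in ("scene","top"):
    im=ctrl.capture(n); a[n]=im
    r=ctrl.spot_point(n,"hook_tip"); print(n,[(np.round(q["location"],1),round(q["p"],2)) for q in r[:2]]); a[n+"p"]=r[0]["location"]
X=tri(a["scenep"],a["topp"]); print("tip",X.round(4),"rel",(X-p0).round(4))
t,c=a["top"],a["scene"]
cv2.imwrite("pics/g.png",np.hstack([cv2.resize(t[170:240,320:420,::-1],None,fx=4,fy=4,interpolation=2),cv2.resize(c[150:220,250:350,::-1],None,fx=4,fy=4,interpolation=2)]))
```

```text
[ 0.54712732 -0.35485311  0.13457566] [[ 2.000e-04  9.994e-01 -3.530e-02]
 [-3.000e-04 -3.530e-02 -9.994e-01]
 [-1.000e+00  2.000e-04  3.000e-04]] 4.2 0.2729685367857782 [-0.69043894 -0.81241872 -2.65244626]
scene [(array([302.3, 199.6]), 0.55), (array([339.7, 245.4]), 0.19)]
top [(array([345.5, 205.8]), 0.58)]
tip [ 0.5486 -0.1728  0.0691] rel [ 0.0015  0.182  -0.0655]
```

View pics/g.png

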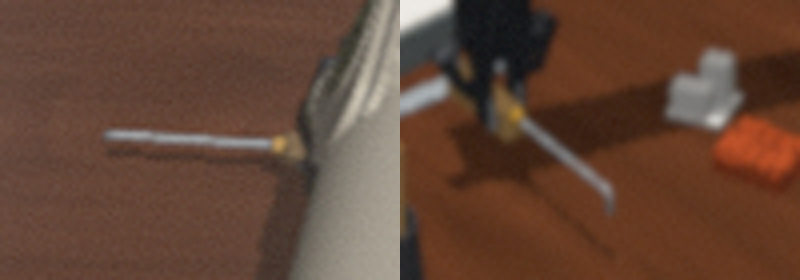

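```bash
cat >> h.py <<'E'
def hookframe(L,zoff,R0,p0,dyaw=0,pitch=0,lat=0):
    # hook pose from tool pose: L = hook x of grasp, zoff = TCP height over underside
    h=np.c_[-R0[:,2],-R0[:,1],-R0[:,0]]@Rz(dyaw)@Ro.from_euler("y",pitch).as_matrix()
    o=p0-h@np.array([L,lat,zoff]); return h,o
def drawhook(n,im,k,o,h,org,c=(0,0,255)):
    im=cv2.resize(im,None,fx=k,fy=k,interpolation=cv2.INTER_CUBIC)
    for a,b in (((.055,0,.0265),(.21,0,.0265)),((.21,0,.0265),(.21,0,.001))):
        q=((proj(n,np.array([a,b])@h.T+org)+.5)*k).round().astype(int); cv2.line(im,tuple(map(int,q[0])),tuple(map(int,q[1])),c,1)
    x0,y0,x1,y1=[int(v*k) for v in o]; return im[y0:y1,x0:x1]
E
python3 - <<'E'
from h import *
R0,p0,s=cur()
for a,b in (((302.2,202.8),(346.2,203.7)),((302.3,199.6),(345.5,205.8)),((302.2,202.8),(345.5,205.8))): 
    X=tri(a,b); print(X.round(4),(X-p0).round(4),(proj("top",X)[0]-b).round(1))
h,o=hookframe(.028,.080,R0,p0); print(o, h@[.21,0,.001]+o, proj("top",h@[.21,0,.001]+o),proj("scene",h@[.21,0,.001]+o))
t=ctrl.capture("top")[...,::-1].copy();c=ctrl.capture("scene")[...,::-1].copy(); cv2.imwrite("pics/t1.png",t); cv2.imwrite("pics/s1.png",c)
cv2.imwrite("pics/g2.png",np.hstack([drawhook("top",t,6,(335,180,400,230),h,o),drawhook("scene",c,6,(260,160,325,210),h,o)]))
E
```

```text
[ 0.5547 -0.1731  0.0581] [ 0.0079  0.1816 -0.0757] [-0.4  0.4]
[ 0.5486 -0.1728  0.0691] [ 0.0017  0.1819 -0.0647] [ 0.5 -0.5]
[ 0.5502 -0.1734  0.0549] [ 0.0033  0.1813 -0.0789] [ 0.3 -0.3]
[ 0.54582454 -0.38260724  0.05379457] [ 0.5532396  -0.17273871  0.0548983 ] [[345.63022525 204.64864078]] [[302.06652619 203.28136579]]
```

View pics/g2.png

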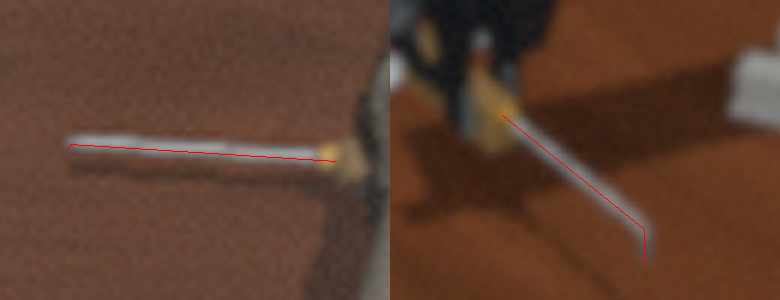

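Run:
```python
from h import *
R0,p0,s=cur(); print(p0,s["tool_rot"]); h,o=hookframe(0,0,R0,p0); print("yaw",np.arctan2(h[1,0],h[0,0]))
cmd(R0,p0,Rt(1.4702),[.5872,.0529,.136])
```

```text
[ 0.54697294 -0.35474443  0.13396573] [-2.09098717  1.57011901  2.5860898 ]
yaw 1.5354842159275426
slide [-0.0038  0.0516 -0.8176] ang [ 0.0416 -0.0002  0.0004]
```

Call:
arm_command(slide=[[-0.002, 0.001, -0.02], [-0.004, 0.004, -0.06], [-0.004, 0.008, -0.12], [-0.004, 0.011, -0.18], [-0.004, 0.015, -0.24], [-0.004, 0.019, -0.3], [-0.004, 0.023, -0.36], [-0.004, 0.026, -0.42]], angular=[[0.003, 0, 0], [0.008, 0, 0], [0.014, 0, 0], [0.02, 0, 0], [0.026, 0, 0], [0.032, 0, 0], [0.038, 0, 0], [0.0416, 0, 0]], grip=[-1, -1, -1, -1, -1, -1, -1, -1])

```text
t: 5.3
tool_pos: [0.5675, -0.1433, 0.1366]
tool_rot: [1.907, 1.571, 0.235]
force: [0.1, -0.1, -1.5]
grip_width: 0.269
```

Run:
```python
from h import *
R0,p0,s=cur(); print(p0,s["tool_rot"]); h,o=hookframe(0,0,R0,p0); print("yaw",np.arctan2(h[1,0],h[0,0]))
cmd(R0,p0,Rt(1.4702),[.5872,.0529,.136])
```

```text
[ 0.56749358 -0.14331058  0.13656306] [1.90695515 1.57053944 0.23546233]
yaw 1.4700998449772262
slide [ 1.200e-03 -2.000e-04 -3.944e-01] ang [-0.0001 -0.0001 -0.0002]
```

Call:
arm_command(slide=[[0, 0, -0.06], [0, 0, -0.12], [0, 0, -0.18], [0, 0, -0.24], [0, 0, -0.3], [0, 0, -0.35], [0, 0, -0.385], [0, 0, -0.394]], angular=[[0, 0, 0], [0, 0, 0], [0, 0, 0], [0, 0, 0], [0, 0, 0], [0, 0, 0], [0, 0, 0], [0, 0, 0]], grip=[-1, -1, -1, -1, -1, -1, -1, -1])

```text
t: 6.1
tool_pos: [0.5869, 0.054, 0.1366]
tool_rot: [3.073, 1.569, 1.405]
force: [-0.0, 0.3, -1.6]
grip_width: 0.271
```

```bash
cat > look.py <<'E'
from h import *
import sys
R0,p0,s=cur(); print(p0.round(4),s["tool_rot"],s["t"],"F",np.round(s["force"],2),"M",np.round(s["moment"],2),s["grip_width"])
h,o=hookframe(.028,.080,R0,p0); print("yaw",np.arctan2(h[1,0],h[0,0]),"tip",h@[.21,0,.001]+o)
t=ctrl.capture("top")[...,::-1].copy();c=ctrl.capture("scene")[...,::-1].copy()
nm=sys.argv[1]; cv2.imwrite(f"pics/t_{nm}.png",t); cv2.imwrite(f"pics/s_{nm}.png",c)
k=7
def ov(n,im,box):
    a=cv2.resize(im,None,fx=k,fy=k,interpolation=2)
    b=drawhook(n,im,k,box,h,o)
    x0,y0,x1,y1=[int(v*k) for v in box]
    return np.vstack([a[y0:y1,x0:x1],b])
T=proj("top",h@[.21,0,.001]+o)[0]; S=proj("scene",h@[.21,0,.001]+o)[0]
bx=lambda q:(int(q[0])-28,int(q[1])-21,int(q[0])+28,int(q[1])+21)
cv2.imwrite(f"pics/l_{nm}.png",np.hstack([ov("top",t,bx(T)),ov("scene",c,bx(S))]))
E
python3 look.py a
```

```text
[0.5869 0.054  0.1366] [3.07284609 1.56946805 1.40513311] 6.1 F [-0.03  0.25 -1.6 ] M [-0.03 -0.01 -0.02] 0.27053248717360084
yaw 1.4738797357058366 tip [0.60455546 0.2352954  0.05786039]
```

View pics/l_a.png

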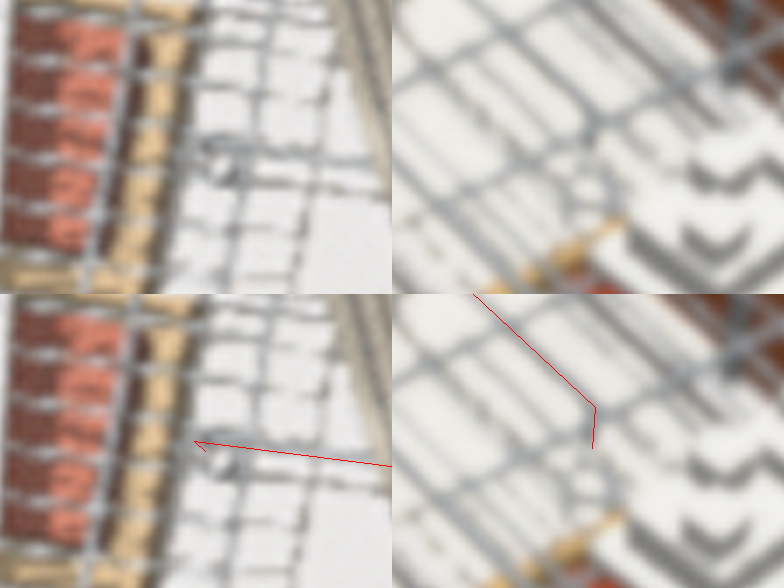

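```bash
cat > ring.py <<'E'
from h import *
import sys
def ring(nm,X,Y,L=.028,out="r",k=16):
    t=cv2.imread(f"pics/t_{nm}.png");c=cv2.imread(f"pics/s_{nm}.png")
    W=[]
    for n,im in (("top",t),("scene",c)):
        q=proj(n,[[X,Y,.036]])[0]; x0,y0=int(q[0])-12,int(q[1])-9
        a=cv2.resize(im[y0:y0+18,x0:x0+24],None,fx=k,fy=k,interpolation=2); b=a.copy()
        th=np.linspace(0,2*np.pi,40)
        for r,col in ((.009,(0,0,255)),(.013,(0,255,0))):
            P=proj(n,np.c_[X+r*np.cos(th),Y+r*np.sin(th),.036+0*th]); P=((P+.5-[x0,y0])*k).astype(np.int32)
            cv2.polylines(b,[P],True,col,1)
        W.append(np.vstack([a,b]))
    cv2.imwrite(f"pics/{out}.png",np.hstack(W))
ring(sys.argv[1],float(sys.argv[2]),float(sys.argv[3]),out=sys.argv[4])
E
python3 ring.py a .6046 .2353 ra; for n in scene top; do :; done
python3 - <<'E'
from h import *
a={}
for n in ("scene","top"):
    r=ctrl.spot_point(n,"eye"); print(n,[(np.round(q["location"],1),round(q["p"],2)) for q in r[:2]])
print(proj("scene",[.6046,.2353,.036]),proj("top",[.6046,.2353,.036]))
E
```

```text
scene [(array([371.2, 273.3]), 0.71)]
top [(array([233.3, 187.6]), 0.65)]
[[369.69897438 275.50236599]] [[233.02930325 188.11935045]]
```

View pics/ra.png

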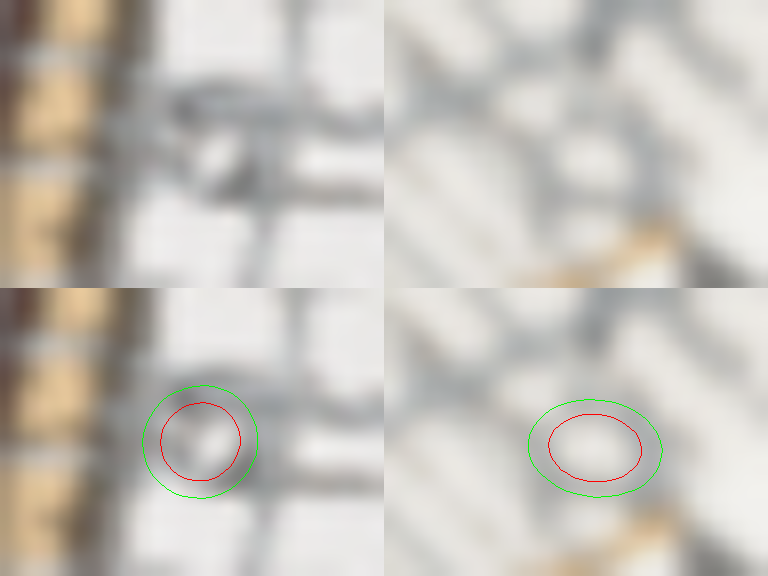

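Call:
arm_command(slide=[[0.005, 0, 0.003], [0.01, 0, 0.003], [0.015, 0, 0.003], [0.02, 0, 0.003], [0.026, 0, 0.003], [0.032, 0, 0.003], [0.036, 0, 0.003], [0.038, 0, 0.003]], angular=[[0, 0, 0], [0, 0, 0], [0, 0, 0], [0, 0, 0], [0, 0, 0], [0, 0, 0], [0, 0, 0], [0, 0, 0]], grip=[-1, -1, -1, -1, -1, -1, -1, -1])

```text
t: 7.1
tool_pos: [0.5871, 0.0491, 0.1171]
tool_rot: [-1.344, 1.571, -3.016]
force: [0.7, 0.4, -1.2]
grip_width: 0.27
```

```bash
python3 look.py b
```

```text
[0.5871 0.0491 0.1171] [-1.3444577   1.57051317 -3.01586255] 7.1 F [ 0.75  0.37 -1.17] M [-0.04  0.03 -0.01] 0.2698597198090566
yaw 1.470187813157945 tip [0.60536917 0.230192   0.03807945]
```

View pics/l_b.png

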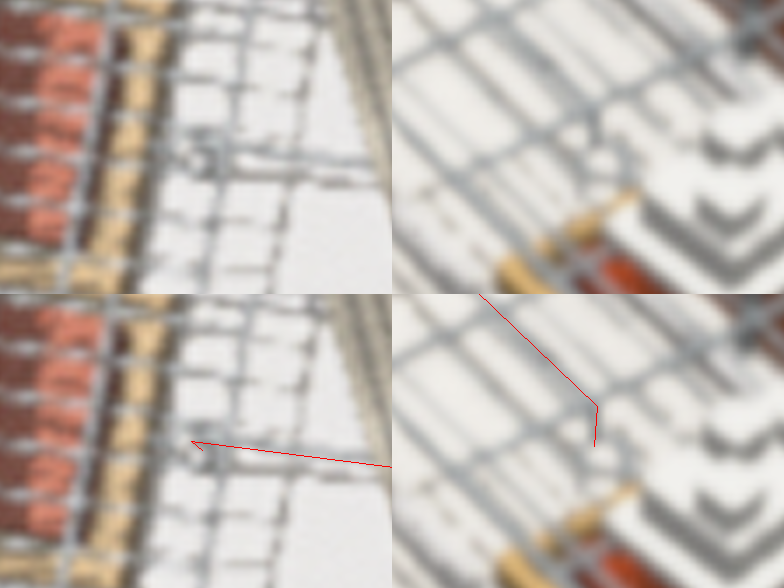

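```bash
python3 ring.py b .6054 .2302 rb; python3 ring.py b .6055 .2335 rb2
python3 - <<'E'
from h import *
c=cv2.imread("pics/rb.png");d=cv2.imread("pics/rb2.png");cv2.imwrite("pics/rb3.png",np.vstack([c[288:],d[288:]]))
E
```

```text
(no output)
```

View pics/rb3.png

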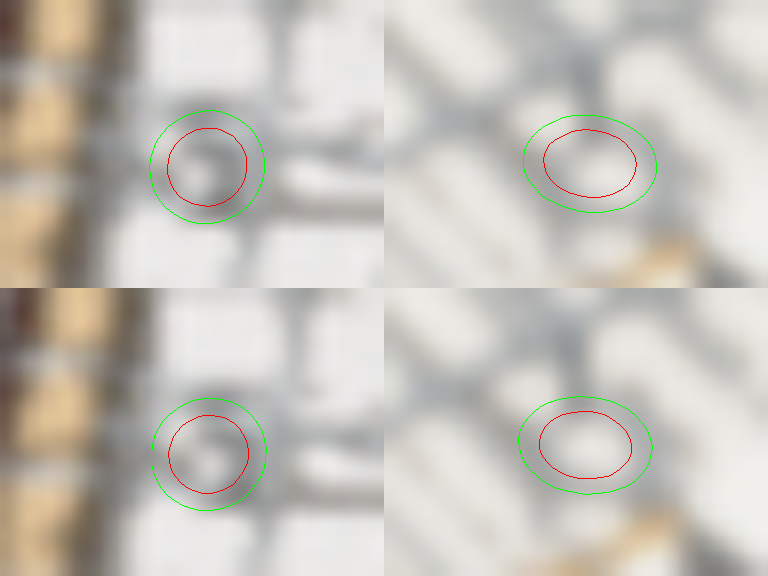

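Call:
arm_command(slide=[[0, 0, -0.004], [0, 0, -0.007], [0, 0, -0.007], [0.002, 0, -0.007], [0.004, 0, -0.007], [0.006, 0, -0.007], [0.008, 0, -0.007], [0.01, 0, -0.007]], angular=[[0, 0, 0], [0, 0, 0], [0, 0, 0], [0, 0, 0], [0, 0, 0], [0, 0, 0], [0, 0, 0], [0, 0, 0]], grip=[-1, -1, -1, -1, -1, -1, -1, -1])

```text
t: 8.0
tool_pos: [0.5876, 0.0525, 0.1123]
tool_rot: [0.834, 1.571, -0.838]
force: [0.6, 0.2, -2.1]
grip_width: 0.27
```

```bash
python3 look.py c
```

```text
[0.5876 0.0525 0.1123] [ 0.8337781   1.57069981 -0.83779275] 8.0 F [ 0.57  0.18 -2.14] M [ 0.01  0.02 -0.  ] 0.27028231393574065
yaw 1.4700217978223409 tip [0.60587977 0.23360339 0.03331002]
```

View pics/l_c.png

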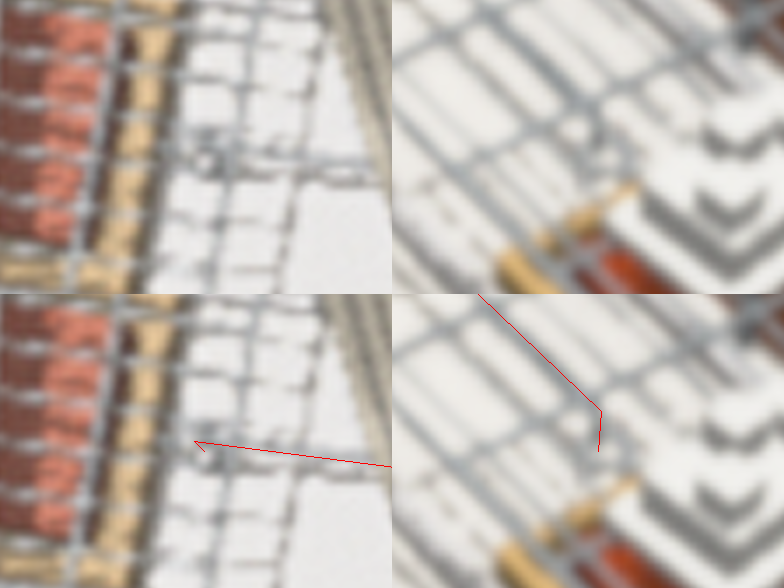

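Call:
arm_command(slide=[[0.002, 0, 0], [0.004, 0, 0], [0.006, 0, 0], [0.008, 0, 0], [0.01, 0, 0], [0.01, 0, 0], [0.01, 0, 0], [0.01, 0, 0]], angular=[[0, 0, 0], [0, 0, 0], [0, 0, 0], [0, 0, 0], [0, 0, 0], [0, 0, 0], [0, 0, 0], [0, 0, 0]], grip=[-1, -1, -1, -1, -1, -1, -1, -1])

```text
t: 8.9
tool_pos: [0.5876, 0.0526, 0.1075]
tool_rot: [1.178, 1.571, -0.493]
force: [-0.1, 0.1, -1.8]
grip_width: 0.268
```

Call:
arm_command(slide=[[0.002, 0, 0], [0.004, 0, 0], [0.006, 0, 0], [0.008, 0, 0], [0.01, 0, 0], [0.012, 0, 0], [0.012, 0, 0], [0.012, 0, 0]], angular=[[0, 0, 0], [0, 0, 0], [0, 0, 0], [0, 0, 0], [0, 0, 0], [0, 0, 0], [0, 0, 0], [0, 0, 0]], grip=[-1, -1, -1, -1, -1, -1, -1, -1])

```text
t: 9.7
tool_pos: [0.5876, 0.0526, 0.1014]
tool_rot: [0.65, 1.571, -1.022]
force: [0.6, -0.2, -0.2]
grip_width: 0.269
```

```bash
python3 look.py d
```

```text
[0.5876 0.0526 0.1014] [ 0.6496387   1.57070679 -1.02179326] 9.7 F [ 0.61 -0.2  -0.21] M [0.01 0.   0.  ] 0.26864561658366204
yaw 1.470160690183329 tip [0.60586386 0.23365398 0.02241423]
```

View pics/l_d.png

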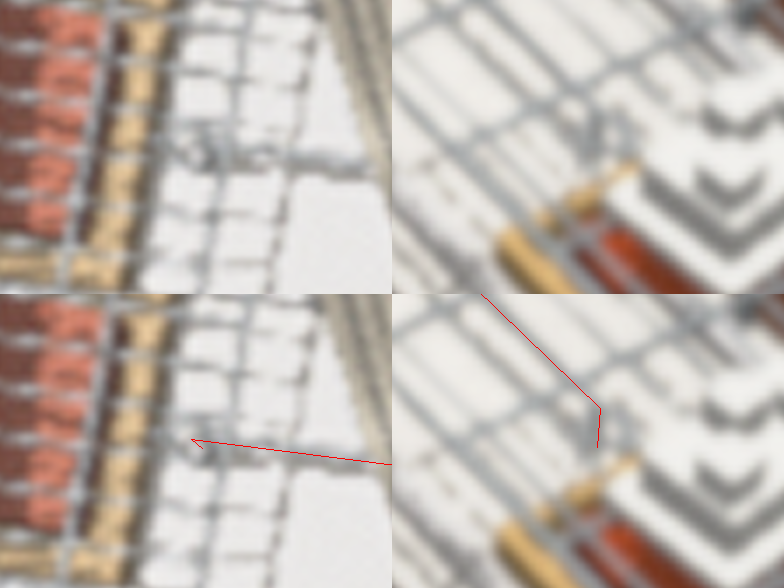

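Run:
```python
from h import *
for i in range(4):
    s=ctrl.read_state(); print(np.round(s["force"],2),np.round(s["moment"],3)); ctrl.capture("top")
```

```text
[ 0.86  0.51 -2.31] [0.017 0.021 0.031]
[-0.84 -0.62 -0.83] [ 0.013 -0.008  0.022]
[ 0.17  0.04 -1.44] [ 0.009 -0.009  0.001]
[-0.29 -0.01 -1.5 ] [ 0.078 -0.007 -0.06 ]
```

Call:
arm_command(slide=[[0, 0, 0.002], [0, 0, 0.004], [0, 0, 0.007], [0, 0, 0.01], [0, 0, 0.013], [0, 0, 0.016], [0, 0, 0.019], [0, 0, 0.022]], angular=[[0, 0, 0], [0, 0, 0], [0, 0, 0], [0, 0, 0], [0, 0, 0], [0, 0, 0], [0, 0, 0], [0, 0, 0]], grip=[-1, -1, -1, -1, -1, -1, -1, -1])

```text
t: 10.8
tool_pos: [0.5864, 0.0416, 0.1014]
tool_rot: [2.33, 1.571, 0.659]
force: [0.3, 4.2, -1.6]
grip_width: 0.271
```

Call:
arm_command(slide=[[0, 0, 0.003], [0, 0, 0.006], [0, 0, 0.009], [0, 0, 0.012], [0, 0, 0.016], [0, 0, 0.02], [0, 0, 0.024], [0, 0, 0.028]], angular=[[0, 0, 0], [0, 0, 0], [0, 0, 0], [0, 0, 0], [0, 0, 0], [0, 0, 0], [0, 0, 0], [0, 0, 0]], grip=[-1, -1, -1, -1, -1, -1, -1, -1])

```text
t: 11.6
tool_pos: [0.585, 0.0275, 0.1014]
tool_rot: [0.743, 1.571, -0.928]
force: [-0.9, 3.2, -1.9]
grip_width: 0.27
```

```bash
python3 look.py e
```

```text
[0.585  0.0275 0.1014] [ 0.7434091   1.57070748 -0.92808625] 11.6 F [-0.87  3.24 -1.91] M [ 0.8  -0.03 -0.02] 0.2696329422833338
yaw 1.4700973046877053 tip [0.6033356  0.20857314 0.02240898]
```

View pics/l_e.png

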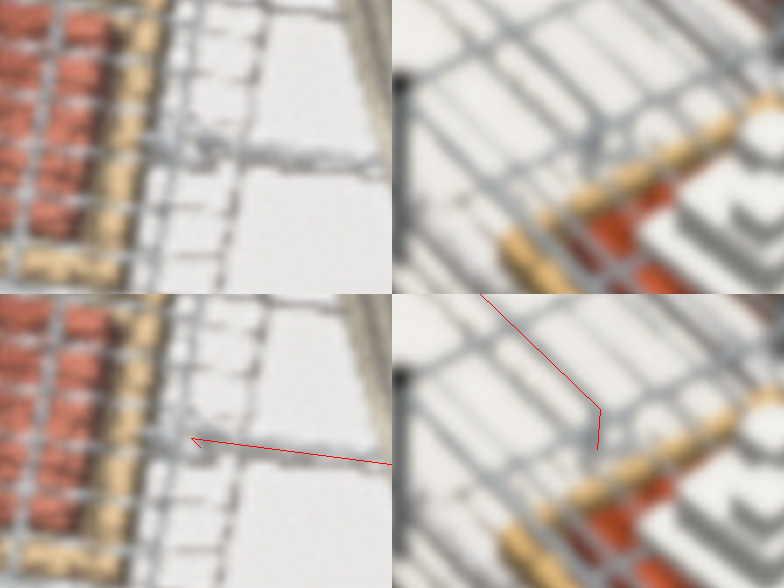

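Call:
arm_command(slide=[[0, 0, 0.004], [0, 0, 0.009], [0, 0, 0.015], [0, 0, 0.022], [0, 0, 0.03], [0, 0, 0.038], [0, 0, 0.046], [0, 0, 0.054]], angular=[[0, 0, 0], [0, 0, 0], [0, 0, 0], [0, 0, 0], [0, 0, 0], [0, 0, 0], [0, 0, 0], [0, 0, 0]], grip=[-1, -1, -1, -1, -1, -1, -1, -1])

```text
t: 12.5
tool_pos: [0.5823, 0.0004, 0.1014]
tool_rot: [0.362, 1.571, -1.31]
force: [0.1, 4.5, -1.8]
grip_width: 0.272
```

Call:
arm_command(slide=[[0, 0, 0.008], [0, 0, 0.016], [0, 0, 0.024], [0, 0, 0.032], [0, 0, 0.04], [0, 0, 0.048], [0, 0, 0.056], [0, 0, 0.064]], angular=[[0, 0, 0], [0, 0, 0], [0, 0, 0], [0, 0, 0], [0, 0, 0], [0, 0, 0], [0, 0, 0], [0, 0, 0]], grip=[-1, -1, -1, -1, -1, -1, -1, -1])

```text
t: 13.3
tool_pos: [0.5791, -0.0314, 0.1014]
tool_rot: [0.121, 1.571, -1.55]
force: [1.0, 3.2, -1.4]
grip_width: 0.272
```

Call:
arm_command(slide=[[0, 0, 0.008], [0, 0, 0.016], [0, 0, 0.024], [0, 0, 0.032], [0, 0, 0.04], [0, 0, 0.048], [0, 0, 0.056], [0, 0, 0.064]], angular=[[0, 0, 0], [0, 0, 0], [0, 0, 0], [0, 0, 0], [0, 0, 0], [0, 0, 0], [0, 0, 0], [0, 0, 0]], grip=[-1, -1, -1, -1, -1, -1, -1, -1])

```text
t: 14.1
tool_pos: [0.5758, -0.0632, 0.1014]
tool_rot: [0.196, 1.571, -1.476]
force: [0.5, 4.1, -1.4]
grip_width: 0.271
```

Call:
arm_command(slide=[[0, 0, 0.008], [0, 0, 0.015], [0, 0, 0.021], [0, 0, 0.026], [0, 0, 0.03], [0, 0, 0.034], [0, 0, 0.037], [0, 0, 0.04]], angular=[[0, 0, 0], [0, 0, 0], [0, 0, 0], [0, 0, 0], [0, 0, 0], [0, 0, 0], [0, 0, 0], [0, 0, 0]], grip=[-1, -1, -1, -1, -1, -1, -1, -1])

```text
t: 14.9
tool_pos: [0.5739, -0.0828, 0.1014]
tool_rot: [1.088, 1.571, -0.583]
force: [-0.3, 3.8, -3.0]
grip_width: 0.27
```

```bash
python3 look.py f
python3 - <<'E'
import cv2,numpy as np
t=cv2.imread("pics/t_f.png");s=cv2.imread("pics/s_f.png")
cv2.imwrite("pics/ff.png",np.hstack([cv2.resize(t[150:240,170:305],None,fx=2.9,fy=2.9,interpolation=2),cv2.resize(s[215:305,290:425],None,fx=2.9,fy=2.9,interpolation=2)]))
E
```

```text
[ 0.5739 -0.0828  0.1014] [ 1.08790143  1.57075457 -0.58346491] 14.9 F [-0.25  3.8  -2.95] M [ 0.76 -0.11 -0.03] 0.26960658394619735
yaw 1.4702263076002615 tip [0.59215286 0.09827968 0.02240608]
```

View pics/ff.png

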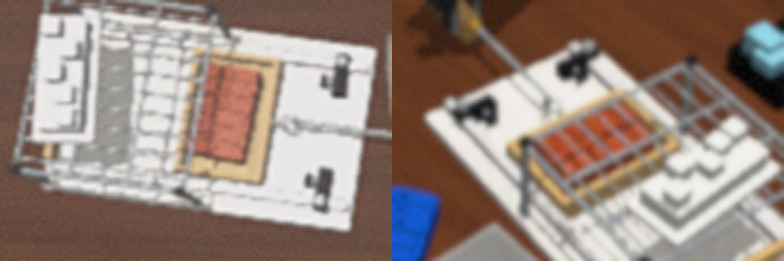

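Run:
```python
from h import *
t=cv2.imread("pics/t_f.png");s=cv2.imread("pics/s_f.png")
p=np.array([.5999,.1982,0]);R=Rz(1.4702)
def ov(n,im,box,k):
    x0,y0,x1,y1=box; a=cv2.resize(im[y0:y1,x0:x1],None,fx=k,fy=k,interpolation=2)
    for X in np.arange(-.14,-.06,.01):
        for y0_,y1_ in ((-.082,-.05),(.05,.082)):
            q=proj(n,np.array([[X,y0_,.026],[X,y1_,.026]])@R.T+p); q=((q+.5-[x0,y0])*k).astype(int)
            cv2.line(a,tuple(map(int,q[0])),tuple(map(int,q[1])),(0,0,255) if abs(X+.1)<.001 else (0,200,0),1)
    return a
cv2.imwrite("pics/buf.png",np.hstack([ov("top",t,(255,165,300,225),8),ov("scene",s,(300,220,355,280),8)]))
```

```text
(no output)
```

View pics/buf.png

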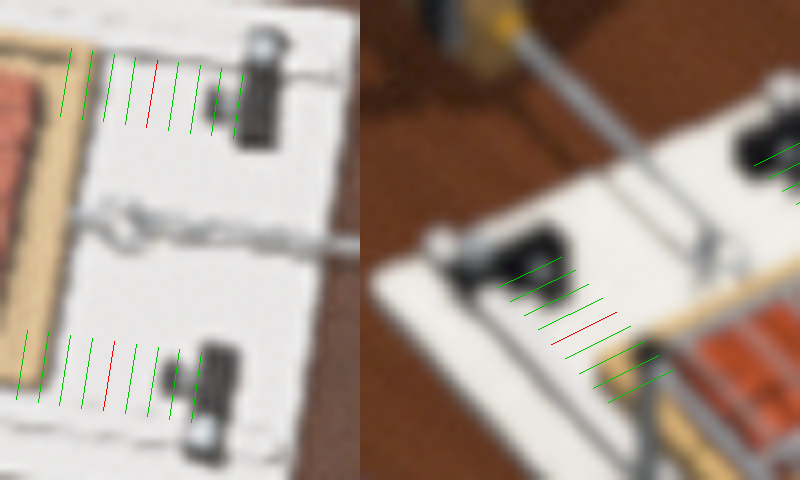

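Call:
arm_command(slide=[[0, 0, 0.005], [0, 0, 0.011], [0, 0, 0.017], [0, 0, 0.024], [0, 0, 0.031], [0, 0, 0.038], [0, 0, 0.045], [0, 0, 0.052]], angular=[[0, 0, 0], [0, 0, 0], [0, 0, 0], [0, 0, 0], [0, 0, 0], [0, 0, 0], [0, 0, 0], [0, 0, 0]], grip=[-1, -1, -1, -1, -1, -1, -1, -1])

```text
t: 15.8
tool_pos: [0.5712, -0.109, 0.1014]
tool_rot: [0.716, 1.571, -0.956]
force: [0.8, 3.7, -1.4]
grip_width: 0.273
```

Call:
arm_command(slide=[[0, 0, 0.006], [0, 0, 0.011], [0, 0, 0.016], [0, 0, 0.02], [0, 0, 0.024], [0, 0, 0.028], [0, 0, 0.031], [0, 0, 0.034]], angular=[[0, 0, 0], [0, 0, 0], [0, 0, 0], [0, 0, 0], [0, 0, 0], [0, 0, 0], [0, 0, 0], [0, 0, 0]], grip=[-1, -1, -1, -1, -1, -1, -1, -1])

```text
t: 16.6
tool_pos: [0.5696, -0.1256, 0.1014]
tool_rot: [1.087, 1.571, -0.584]
force: [0.7, 3.1, -2.1]
grip_width: 0.27
```

```bash
cat > z.py <<'E'
from h import *
import sys
nm=sys.argv[1]
R0,p0,s=cur(); h,o=hookframe(.028,.080,R0,p0); tip=h@[.21,0,.001]+o; r=Rz(1.4702).T@(tip-[.5999,.1982,0])
print(p0.round(4),s["t"],"tip rack",r.round(4),"front est",(r[0]+.030).round(4))
F=[];M=[]
t=ctrl.capture("top")[...,::-1];F.append(ctrl.read_state()["force"]);c=ctrl.capture("scene")[...,::-1];F.append(ctrl.read_state()["force"])
F.append(s["force"]); print("F",np.round(F,1).tolist())
cv2.imwrite(f"pics/t_{nm}.png",t);cv2.imwrite(f"pics/s_{nm}.png",c)
cv2.imwrite(f"pics/z_{nm}.png",np.hstack([cv2.resize(t[160:230,240:305],None,fx=6,fy=6,interpolation=2),cv2.resize(c[215:285,305:370],None,fx=6,fy=6,interpolation=2)]))
E
python3 z.py g
```

```text
[ 0.5696 -0.1256  0.1014] 16.6 tip rack [-0.1432 -0.0024  0.0224] front est -0.1132
F [[0.4, 2.4, -2.0], [-0.0, 2.2, -2.0], [0.7, 3.1, -2.1]]
```

View pics/z_g.png

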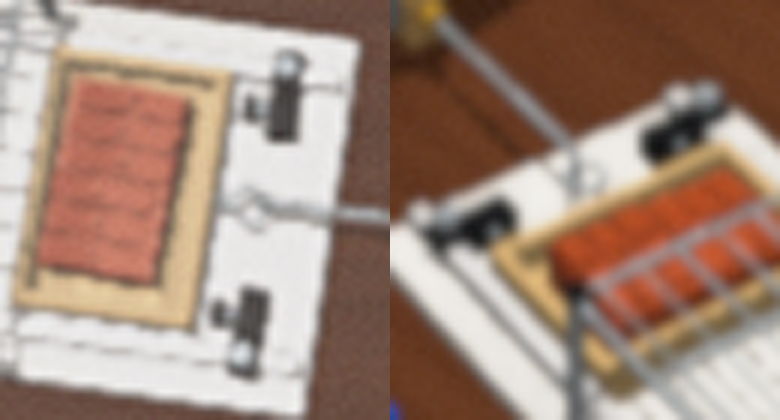

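Call:
arm_command(slide=[[0, 0, 0.002], [0, 0, 0.004], [0, 0, 0.006], [0, 0, 0.008], [0, 0, 0.01], [0, 0, 0.012], [0, 0, 0.014], [0, 0, 0.016]], angular=[[0, 0, 0], [0, 0, 0], [0, 0, 0], [0, 0, 0], [0, 0, 0], [0, 0, 0], [0, 0, 0], [0, 0, 0]], grip=[-1, -1, -1, -1, -1, -1, -1, -1])

```text
t: 17.5
tool_pos: [0.5687, -0.1336, 0.1014]
tool_rot: [0.539, 1.571, -1.132]
force: [-0.1, 3.8, -0.8]
grip_width: 0.273
```

```bash
python3 z.py h
```

```text
[ 0.5687 -0.1336  0.1014] 17.5 tip rack [-0.1513 -0.0024  0.0224] front est -0.1213
F [[0.2, 2.3, -1.1], [-0.6, 2.5, -2.2], [-0.1, 3.8, -0.8]]
```

View pics/z_h.png

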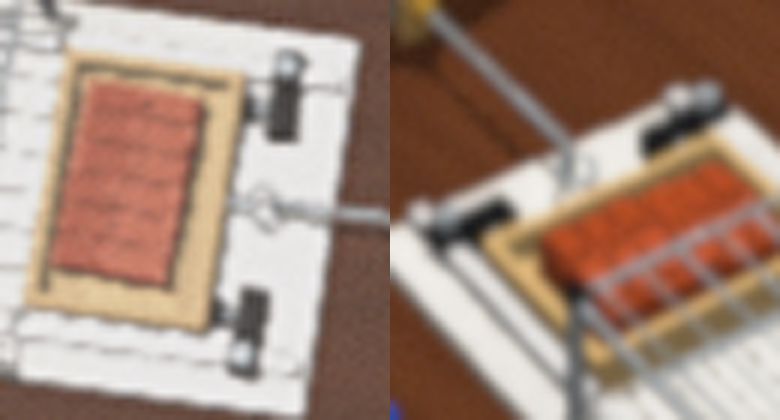

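Call:
arm_command(slide=[[0, 0, 0.001], [0, 0, 0.002], [0, 0, 0.003], [0, 0, 0.004], [0, 0, 0.005], [0, 0, 0.006], [0, 0, 0.007], [0, 0, 0.008]], angular=[[0, 0, 0], [0, 0, 0], [0, 0, 0], [0, 0, 0], [0, 0, 0], [0, 0, 0], [0, 0, 0], [0, 0, 0]], grip=[-1, -1, -1, -1, -1, -1, -1, -1])

```text
t: 18.4
tool_pos: [0.5688, -0.1349, 0.1014]
tool_rot: [3.047, 1.568, 1.377]
force: [0.7, 12.2, -3.1]
grip_width: 0.273
```

```bash
python3 z.py i
```

```text
[ 0.5688 -0.1349  0.1014] 18.4 tip rack [-0.1523 -0.0021  0.0229] front est -0.1223
F [[2.2, 12.1, -3.1], [1.7, 11.4, -2.8], [0.7, 12.2, -3.1]]
```

View pics/z_i.png

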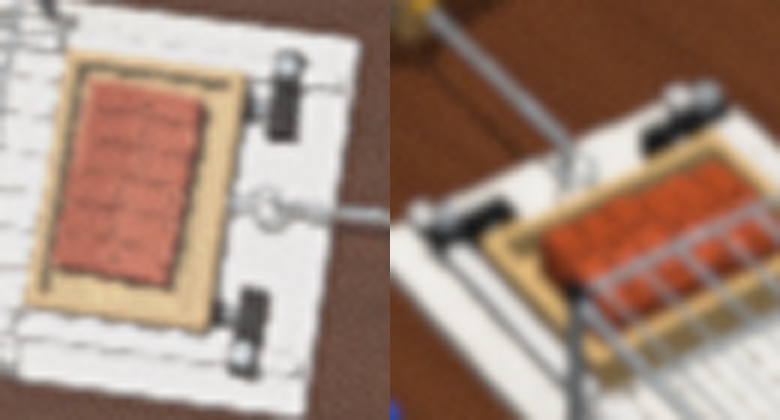

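Call:
arm_command(slide=[[0, 0, -0.001], [0, 0, -0.002], [0, 0, -0.0035], [0, 0, -0.005], [0, 0, -0.0065], [0, 0, -0.008], [0, 0, -0.01], [0, 0, -0.012]], angular=[[0, 0, 0], [0, 0, 0], [0, 0, 0], [0, 0, 0], [0, 0, 0], [0, 0, 0], [0, 0, 0], [0, 0, 0]], grip=[-1, -1, -1, -1, -1, -1, -1, -1])

```text
t: 19.3
tool_pos: [0.5689, -0.1324, 0.1015]
tool_rot: [0.155, 1.57, -1.518]
force: [0.2, -1.1, -1.8]
grip_width: 0.269
```

```bash
python3 z.py j; python3 look.py j
```

```text
[ 0.5689 -0.1324  0.1015] 19.3 tip rack [-0.1501 -0.0025  0.0223] front est -0.1201
F [[0.0, 0.6, -1.6], [-0.9, 0.1, -1.6], [0.2, -1.1, -1.8]]
[ 0.5689 -0.1319  0.1015] [ 0.20968475  1.57024545 -1.46213818] 19.4 F [-0.86  0.12 -1.64] M [-0.01 -0.03  0.02] 0.2700079658075386
yaw 1.4697696938851703 tip [0.58728617 0.0491558  0.02236837]
```

View pics/z_j.png

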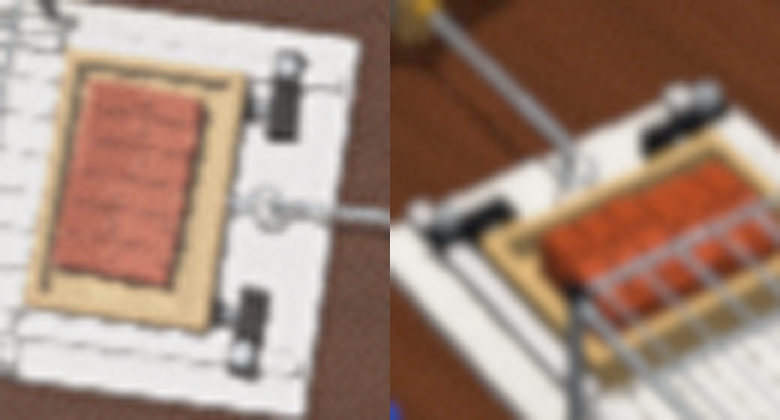

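View pics/l_j.png

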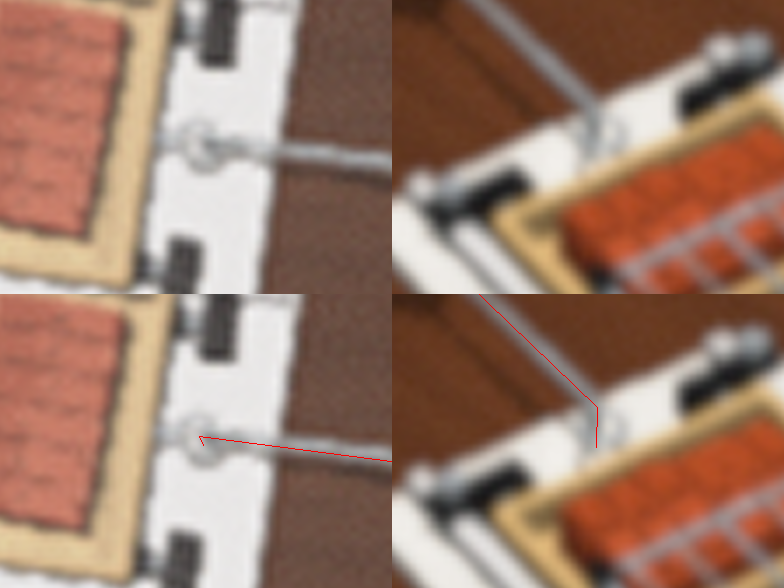

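Call:
arm_command(slide=[[0, 0, -0.002], [0, 0, -0.004], [-0.002, 0, -0.005], [-0.006, 0, -0.005], [-0.01, 0, -0.005], [-0.015, 0, -0.005], [-0.02, 0, -0.005], [-0.025, 0, -0.005]], angular=[[0, 0, 0], [0, 0, 0], [0, 0, 0], [0, 0, 0], [0, 0, 0], [0, 0, 0], [0, 0, 0], [0, 0, 0]], grip=[-1, -1, -1, -1, -1, -1, -1, -1])

```text
t: 20.3
tool_pos: [0.5692, -0.1291, 0.1142]
tool_rot: [1.074, 1.571, -0.597]
force: [0.2, 0.6, -0.6]
grip_width: 0.272
```

Call:
arm_command(slide=[[-0.005, 0, 0], [-0.011, 0, 0], [-0.018, 0, 0], [-0.026, 0, 0], [-0.035, 0, 0], [-0.045, 0, 0], [-0.055, 0, 0], [-0.065, 0, 0]], angular=[[0, 0, 0], [0, 0, 0], [0, 0, 0], [0, 0, 0], [0, 0, 0], [0, 0, 0], [0, 0, 0], [0, 0, 0]], grip=[-1, -1, -1, -1, -1, -1, -1, -1])

```text
t: 21.1
tool_pos: [0.5692, -0.129, 0.1469]
tool_rot: [1.091, 1.571, -0.58]
force: [0.0, -0.7, -1.7]
grip_width: 0.277
```

```bash
python3 look.py k
```

```text
[ 0.5692 -0.129   0.1469] [ 1.09114803  1.57057473 -0.58032936] 21.1 F [ 0.05 -0.72 -1.67] M [ 0.01 -0.01  0.05] 0.2774348025668723
yaw 1.4701152497086005 tip [0.587551   0.05204554 0.06791812]
```

View pics/l_k.png

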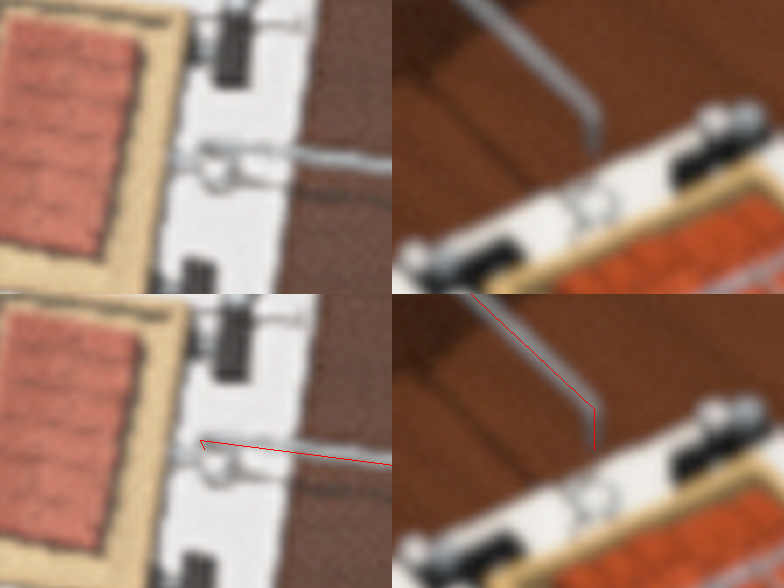

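Call:
arm_command(slide=[[0, 0, 0.01], [0, 0, 0.03], [0, 0, 0.06], [0, 0, 0.09], [0, 0, 0.12], [0, 0, 0.15], [0, 0, 0.18], [0, 0, 0.21]], angular=[[0, 0, 0], [0, 0, 0], [0, 0, 0], [0, 0, 0], [0, 0, 0], [0, 0, 0], [0, 0, 0], [0, 0, 0]], grip=[-1, -1, -1, -1, -1, -1, -1, -1])

```text
t: 22.0
tool_pos: [0.5584, -0.2349, 0.1464]
tool_rot: [0.548, 1.571, -1.124]
force: [0.1, 0.7, -1.0]
grip_width: 0.27
```

Call:
arm_command(slide=[[0, 0, 0.03], [0, 0, 0.06], [0, 0, 0.09], [0, 0, 0.12], [0, 0, 0.15], [0, 0, 0.175], [0, 0, 0.19], [0, 0, 0.2]], angular=[[0, 0, 0], [0, 0, 0], [0, 0, 0], [0, 0, 0], [0, 0, 0], [0, 0, 0], [0, 0, 0], [0, 0, 0]], grip=[-1, -1, -1, -1, -1, -1, -1, -1])

```text
t: 22.8
tool_pos: [0.5485, -0.3337, 0.1463]
tool_rot: [-2.388, 1.571, 2.223]
force: [0.3, -0.4, -2.3]
grip_width: 0.273
```

Call:
arm_command(slide=[[0.01, 0, 0], [0.025, 0, 0], [0.04, 0, 0], [0.055, 0, 0], [0.07, 0, 0], [0.085, 0, 0], [0.095, 0, 0], [0.1, 0, 0]], angular=[[0, 0, 0], [0, 0, 0], [0, 0, 0], [0, 0, 0], [0, 0, 0], [0, 0, 0], [0, 0, 0], [0, 0, 0]], grip=[-1, -1, -1, -1, -1, -1, -1, -1])

```text
t: 23.6
tool_pos: [0.5484, -0.3328, 0.0957]
tool_rot: [-2.031, 1.57, 2.581]
force: [-0.2, -0.5, -1.4]
grip_width: 0.271
```

```bash
python3 look.py l
python3 - <<'E'
import cv2,numpy as np
t=cv2.imread("pics/t_l.png");s=cv2.imread("pics/s_l.png")
cv2.imwrite("pics/ll.png",np.hstack([cv2.resize(t[140:280,240:460],None,fx=1.8,fy=1.8),cv2.resize(s[140:280,220:440],None,fx=1.8,fy=1.8)]))
E
```

```text
[ 0.5484 -0.3328  0.0957] [-2.03102825  1.57008838  2.58075833] 23.6 F [-0.24 -0.54 -1.44] M [-0.02  0.04  0.03] 0.27129067789325967
yaw 1.4701938256600537 tip [ 0.56664207 -0.15171503  0.0167443 ]
```

View pics/ll.png

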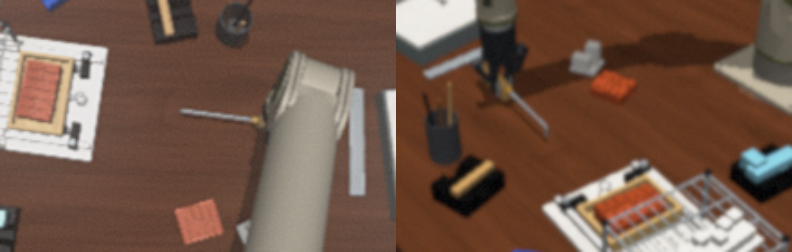

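Call:
arm_command(slide=[[0.005, 0, 0], [0.01, 0, 0], [0.015, 0, 0], [0.019, 0, 0], [0.023, 0, 0], [0.026, 0, 0], [0.028, 0, 0], [0.028, 0, 0]], angular=[[0, 0, 0], [0, 0, 0], [0, 0, 0], [0, 0, 0], [0, 0, 0], [0, 0, 0], [0, 0, 0], [0, 0, 0]], grip=[-1, -1, -1, -1, -1, -1, -1, -1])

```text
t: 24.5
tool_pos: [0.5486, -0.3329, 0.0823]
tool_rot: [-2.005, 1.571, 2.606]
force: [0.4, 0.3, -1.5]
grip_width: 0.272
```

Call:
arm_command(slide=[[0.001, 0, 0], [0.002, 0, 0], [0.003, 0, 0], [0.003, 0, 0], [0.003, 0, 0], [0.003, 0, 0], [0.003, 0, 0], [0.003, 0, 0]], angular=[[0, 0, 0], [0, 0, 0], [0, 0, 0], [0, 0, 0], [0, 0, 0], [0, 0, 0], [0, 0, 0], [0, 0, 0]], grip=[-1, -1, -1, -1, -1, -1, -1, -1])

```text
t: 25.3
tool_pos: [0.5486, -0.333, 0.081]
tool_rot: [0.956, 1.571, -0.715]
force: [-0.2, 1.4, 0.3]
grip_width: 0.278
```

```bash
python3 look.py m
```

```text
[ 0.5486 -0.333   0.081 ] [ 0.9561136   1.57061918 -0.7154008 ] 25.3 F [-0.2   1.42  0.32] M [ 0.05 -0.    0.02] 0.27765270916143564
yaw 1.4700782515713335 tip [ 0.56693727 -0.15194052  0.00197872]
```

View pics/l_m.png

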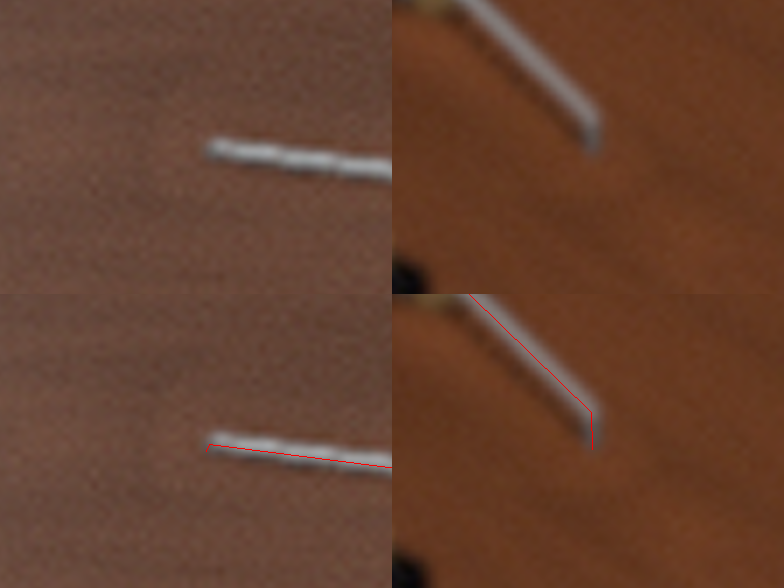

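Call:
arm_command(slide=[[0, 0, 0], [0, 0, 0], [0, 0, 0], [0, 0, 0], [0, 0, 0], [0, 0, 0], [0, 0, 0], [0, 0, 0]], angular=[[0, 0, 0], [0, 0, 0], [0, 0, 0], [0, 0, 0], [0, 0, 0], [0, 0, 0], [0, 0, 0], [0, 0, 0]], grip=[-0.4, -0.3, -0.2, -0.1, 0, 0.1, 0.1, 0.1])

```text
t: 26.2
tool_pos: [0.5486, -0.333, 0.0809]
tool_rot: [0.69, 1.571, -0.982]
force: [-0.1, -0.2, 0.1]
grip_width: 0.55
```

Call:
arm_command(slide=[[-0.01, 0, 0], [-0.03, 0, 0], [-0.06, 0, 0], [-0.1, 0, 0], [-0.15, 0, 0], [-0.21, 0, 0], [-0.27, 0, 0], [-0.33, 0, 0]], angular=[[0, 0, 0], [0, 0, 0], [0, 0, 0], [0, 0, 0], [0, 0, 0], [0, 0, 0], [0, 0, 0], [0, 0, 0]], grip=[0.1, 0.1, 0.1, 0.1, 0.1, 0.1, 0.1, 0.1])

```text
t: 27.0
tool_pos: [0.5486, -0.3328, 0.2489]
tool_rot: [1.142, 1.569, -0.529]
force: [2.1, -0.5, 0.1]
grip_width: 0.552
```

```bash
python3 z.py n
python3 - <<'E'
import cv2,numpy as np
t=cv2.imread("pics/t_n.png");s=cv2.imread("pics/s_n.png")
cv2.imwrite("pics/nn.png",np.vstack([np.hstack([cv2.resize(t[140:280,200:420],None,fx=1.8,fy=1.8),cv2.resize(s[140:280,220:440],None,fx=1.8,fy=1.8)]),cv2.resize(cv2.imread("pics/z_n.png")[:300],(792,300))]))
E
```

```text
[ 0.5486 -0.3328  0.2489] 27.0 tip rack [-0.3516 -0.0024  0.1698] front est -0.3216
F [[1.8, 0.1, 5.1], [1.0, -0.9, 0.4], [2.1, -0.5, 0.1]]
```

View pics/nn.png

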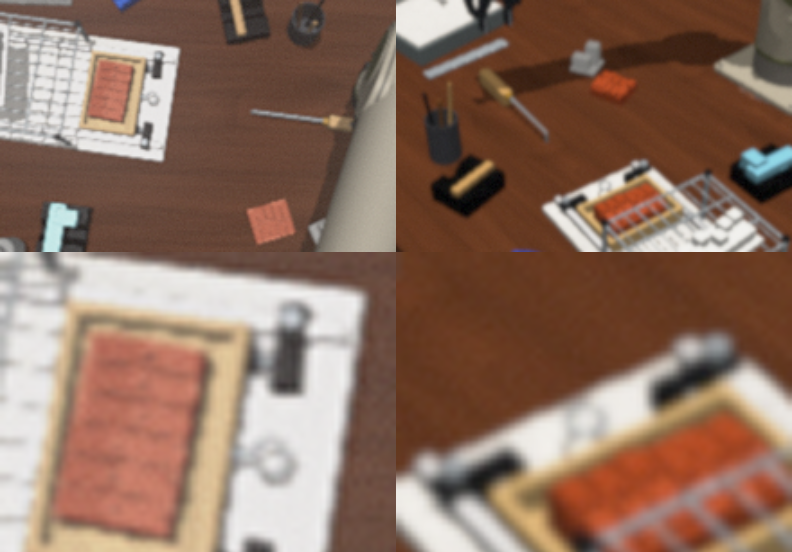

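Run:
```python
from h import *
# tray wood/model crop shift between pressed (i) and now (n); fixed ref: clamps
g=lambda p,b:cv2.cvtColor(cv2.imread(p),6)[b[1]:b[3],b[0]:b[2]].astype(np.float32)
for cam,bt,bc in (("t",(244,166,282,216),(280,166,300,228)),("s",(385-0,240,425,290),(308,225,330,262))):
    for nm,b in (("tray",bt),("clamps",bc)):
        print(cam,nm,cv2.phaseCorrelate(g(f"pics/{cam}_i.png",b),g(f"pics/{cam}_n.png",b),cv2.createHanningWindow((b[2]-b[0],b[3]-b[1]),cv2.CV_32F)))
a=[cv2.resize(cv2.imread(f"pics/t_{k}.png")[165:225,245:300],None,fx=7,fy=7,interpolation=2) for k in "in"]
cv2.imwrite("pics/cmp.png",np.hstack(a))
print(ctrl.read_state()["joint_vel"])
```

```text
t tray ((0.024958465542329833, 0.16287626741103978), 0.9067125005722045)
t clamps ((0.36311645490114763, 0.1165246465248373), 0.8352467432618141)
s tray ((-0.05985290362464113, 0.05687881747171275), 0.8684851431846619)
s clamps ((-0.060065277834809194, 0.11985527820785791), 0.9730376203854879)
[-0.00240385  0.04144273  0.00634115  0.06503567  0.01107046 -0.05465319
 -0.00807038]
```

View pics/cmp.png

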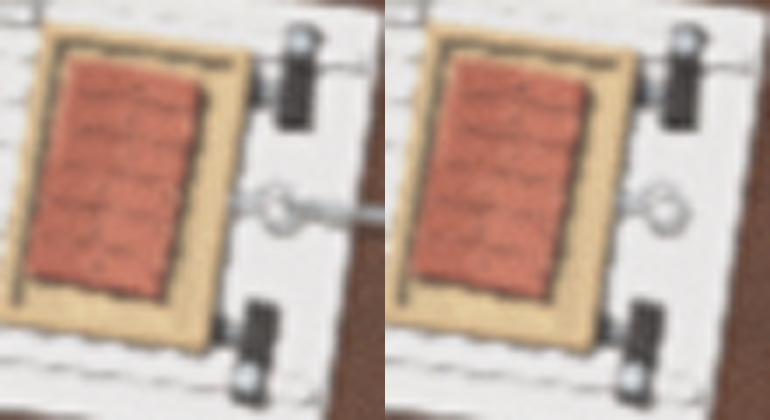

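Call:
arm_command(slide=[[-0.02, 0, 0], [-0.03, 0, 0], [-0.03, 0, 0], [-0.03, 0, 0], [-0.03, 0, 0], [-0.03, 0, 0], [-0.03, 0, 0], [-0.03, 0, 0]], angular=[[0, 0, 0], [0, 0, 0], [0, 0, 0], [0, 0, 0], [0, 0, 0], [0, 0, 0], [0, 0, 0], [0, 0, 0]], grip=[0.1, 0.1, 0.1, 0.1, 0.1, 0.1, 0.1, 0.1])

```text
t: 27.9
tool_pos: [0.5486, -0.333, 0.2608]
tool_rot: [-2.047, 1.571, 2.564]
force: [0.0, -0.1, -1.0]
grip_width: 0.548
```

Run:
```python
from bench import ctrl
print(ctrl.sign_off())
```

```text
the job is handed in; nothing more can be done
None
```

I picked up the pull hook, lowered its tip into the screw eye and drew the tray out at no more than 40 mm/s. The job was handed in at 27.9 s.

- **Pull:** drag was about 3 to 4 N. At the buffers the pull rose to about 12 N, below the 20 N limits. It met solid resistance about 4 mm sooner than my image estimate. That made the last step firmer than planned: the hook was commanded 4 mm on and moved only about 1.3 mm.
- **After unhooking:** I slackened the hook, lifted it clear of the eye and laid it down near its original place. Its tip is about 170 mm in front of the rack.
- **Last pictures:** the tray's front edge lies square on both buffers, with the model standing in it. The tray showed no visible shift between being pressed home and being released. One image comparison gave a 0.4 px shift for the fixed clamps in the top view, which I put down to the hook leaving that part of the picture. The bystanders in view looked unmoved, and I did not measure them.
- **Not checked:** I did not measure how far the buffers stay compressed now that the hook is off.

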